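# Make up two gift crates of preserves and tea at the bakery counter

### The arm

A 6-joint arm with a two-finger parallel gripper is mounted at the origin on the work surface; the furniture and walls round the work are solid. World frame = base frame: x ahead of the robot, y to its left, z up, the work surface at z = 0. Lengths are in mm, angles in rad, forces in N, time in s.
With the tool pointing down it reaches from about 350 to 775 mm from the base axis. Payload 7.3 kg.
Tool frame: the origin (TCP) lies midway between the tips of the shut fingers; the grasp point (between the pads) lies 19 mm behind it; z points along the fingers, y is the line along which they close (so a half turn about z gives the same grasp; the last joint's range is limited). The gripper opens to 92 mm and grips with 3 to 60 N. Pads are 19 mm wide; open, the fingers measure 130 mm over their backs; the gripper's body (75 mm by 190 mm) begins 47 mm behind the grasp point.
Start: joints at [-1.419, 0.342, 1.524, -0, 1.275, -0.146], TCP at [154.067, -501.905, 226.741] pointing down, gripper open.
Joint ranges: [-2.53, 2.53], [-0.77, 2.02], [0.04, 2.7], [-1, 4.14], [0.28, 2.66], [-3.11, 3.11]. Speed limits (rad/s): [2.57, 2.57, 3.14, 3.14, 3.14, 3.14].

### API

Orientations are given as [roll, pitch, yaw] about the fixed x, y, z axes, in that order (R = Rz(yaw) Ry(pitch) Rx(roll)).
In Python, from plant import * gives the robot as it stands.
- The arm moves only by the tool step_arm, never from a script. Its argument "deltas" is one flat list of numbers, 5 for each row, row after row: the shift along the world's x, y, z in mm, then the turn about the world's z in degrees, then the finger opening in mm, from 0 to 91.8. In form: [tx, ty, tz, turn, gripper, tx, ty, tz, turn, gripper, ...]. A call has exactly 10 rows; each row shifts and turns the commanded pose from where the row before left it; what a row does not reach is not made up. A row lasts 1/8 s, in which the tool goes at most 62.5 mm and 10.7 degrees, less where a joint would pass 70% of its speed; a pose out of reach is approached as far as the arm can. A call is refused whole if a number of a shift passes 62.5 or a number of a turn 10.7, either way. A call with a gripper value outside its range is refused whole. The fingers move at their own pace and stop on an object; the grip force is fixed at half the most. Time passes only in rows, so rows that do not move let the fingers close, or fill a call up. It gives the time, the measured TCP pose, the force, the opening and the grip force at its end, in the units of the state.
- get_obs(): the state, without advancing time (a new reading comes with each control period).
- capture(name): name is "side" or "top" or "wrist"; returns the picture (480x640x3 uint8, red, green, blue); there is no depth.
- camera_params(name): a dict with "mtx" (3x3 intrinsics, pixels), "rvec" (rotation vector, rad) and "tvec" (3), from world to camera coordinates, as OpenCV has them. Camera axes: x right, y down, z forward; pixel columns grow to the right and rows downward; lengths in mm; the calibration is good to about 2 mm. A picture is of the moment at which its call begins: read the wrist's pose just before it. camera_params takes no time and is no camera call; for the wrist camera it gives the pose at the moment of the call.
- close_job(): hands the job in; it is judged then, once.
The state is a dict: "time": time; "joint_positions": joint angles; "dq": joint speeds; "tau": joint torques, N m; "tool_pos": TCP position; "tcp_rot": TCP orientation; "contact_force": force on the tool from outside, world axes, zero at the start; "moment": the same for the moment, N m; "grip_width": finger opening in mm; "finger_force": force on a finger pad.
Only numpy, scipy, OpenCV 4.12 (cv2) and the standard library are available. Lean on these libraries where they do the work, as an engineer would, in place of code of your own. Each camera call takes 0.05 s, during which the arm holds its last target. There are 200 camera calls.

### The job

Make up the two gift crates: the bare-wood one takes the red-lidded jam jar in its short bay and the green and the blue caddy side by side in its long bay, slid along until their broad flat faces lie full against each other, edges in line and no gap, so that they cannot knock together on the way home. The white crate takes the gold-lidded honey and the white-lidded lemon curd, one in each bay, either way round. Set everything down upright on the crate floors rather than dropping it, and leave the shaker, the bell and the price card by the croissant basket where they stand.

Things in the scene. Friction and masses are not known exactly. Their poses are not given: they have to be found in the camera images.
- pine_crate: Bare-wood gift crate, fixed, open on top. Outside 98 mm (x) by 224 mm (y, the long way), walls 8 mm thick and 45 mm high, floor 8 mm up. A 6 mm divider 42 mm high splits it along y: long bay from y=-104 to +18 mm, short bay from y=+24 to +104 mm; both 82 mm wide in x (-41 to +41). Origin: centre of the underside.
- white_crate: White-painted gift crate, fixed, open on top. Outside 98 mm (x) by 182 mm (y, the long way), walls 8 mm thick and 45 mm high, floor 8 mm up. A 6 mm divider 42 mm high at the middle leaves two equal bays 80 mm long, centred at y=-43 and y=+43 mm, 82 mm wide in x. Origin: centre of the underside.
- green_caddy: Green painted flat-sided tea caddy, upright on the counter: 64 mm along its x, 48 mm along its y, flat top at 92 mm, with a round bare-steel lid 41 mm across and 10 mm high on it. The broad faces (64 x 92) look along y; cream labels on the narrow ones. Same when turned half round; about 0.2 kg. Origin: centre of underside, z up.
- blue_caddy: Blue painted flat-sided tea caddy, upright on the counter: 64 mm along its x, 48 mm along its y, flat top at 92 mm, with a round bare-steel lid 41 mm across and 10 mm high on it. The broad faces (64 x 92) look along y; cream labels on the narrow ones. Same when turned half round; about 0.2 kg. Origin: centre of underside, z up.
- jam_jar: Glass jar of dark red jam with a red screw lid and a paper label. Straight glass 62 mm across from 3 to 72 mm up, lid 58 mm across and level at 95 mm; about 0.3 kg. Stands upright loose on the counter. Origin: centre of its underside, z up.
- honey_jar: Glass jar of amber honey with a gold screw lid and a paper label. Straight glass 62 mm across from 3 to 72 mm up, lid 58 mm across and level at 95 mm; about 0.3 kg. Stands upright loose on the counter. Origin: centre of its underside, z up.
- curd_jar: Glass jar of yellow lemon curd with a white screw lid and a paper label. Straight glass 62 mm across from 3 to 72 mm up, lid 58 mm across and level at 95 mm; about 0.3 kg. Stands upright loose on the counter. Origin: centre of its underside, z up.
- sugar_shaker: Bystander: sugar shaker with a grey top, 44 mm across, 90 mm high, loose. Origin: centre of the underside.
- price_card: Bystander: cream price card 100 mm wide, 70 mm high in a small wooden block, loose, beside the croissant basket. Origin: centre of the underside.
- desk_bell: Bystander: brass counter bell on a black foot, 84 mm across, 61 mm high, loose. Origin: centre of the underside.

How it is judged (in metres and radians):
At the end, for the whole second after the job is handed in: Caddies in the bare crate's long bay, jam in its short bay, honey and curd one to a bay of the white crate; all upright (6 deg), on the crate floor (4 mm), at rest. Caddies' broad faces together: centres within 50.5 mm (gap under 2.5 mm), parallel within 3.4 deg, edges in line within 10 mm (angle between each of green_caddy, blue_caddy, jam_jar, honey_jar, curd_jar's own z axis and vertical below 0.1 rad and linear speed of each of green_caddy, blue_caddy, jam_jar, honey_jar, curd_jar below 0.02 m/s and x of green_caddy in the frame of pine_crate between -0.015 and 0.015 m and y of green_caddy in the frame of pine_crate between -0.084 and -0.002 m and z of green_caddy in the frame of pine_crate between 0.004 and 0.012 m and x of blue_caddy in the frame of pine_crate between -0.015 and 0.015 m and y of blue_caddy in the frame of pine_crate between -0.084 and -0.002 m and z of blue_caddy in the frame of pine_crate between 0.004 and 0.012 m and horizontal distance between green_caddy and blue_caddy below 0.0505 m and x of green_caddy in the frame of blue_caddy between -0.01 and 0.01 m and angle between the y axis of green_caddy and the y axis of blue_caddy, either way round below 0.06 rad and x of jam_jar in the frame of pine_crate between -0.015 and 0.015 m and y of jam_jar in the frame of pine_crate between 0.05 and 0.078 m and z of jam_jar in the frame of pine_crate between 0.004 and 0.012 m and (((x of honey_jar in the frame of white_crate between -0.015 and 0.015 m and y of honey_jar in the frame of white_crate between 0.029 and 0.057 m and z of honey_jar in the frame of white_crate between 0.004 and 0.012 m) and (x of curd_jar in the frame of white_crate between -0.015 and 0.015 m and y of curd_jar in the frame of white_crate between -0.057 and -0.029 m and z of curd_jar in the frame of white_crate between 0.004 and 0.012 m)) or ((x of honey_jar in the frame of white_crate between -0.015 and 0.015 m and y of honey_jar in the frame of white_crate between -0.057 and -0.029 m and z of honey_jar in the frame of white_crate between 0.004 and 0.012 m) and (x of curd_jar in the frame of white_crate between -0.015 and 0.015 m and y of curd_jar in the frame of white_crate between 0.029 and 0.057 m and z of curd_jar in the frame of white_crate between 0.004 and 0.012 m)))); the robot touches nothing.
It fails at once if a jar or caddy is let fall: nothing touches it and it moves faster than 0.5 m/s (a drop of over 12 mm) ((contact force between green_caddy and anything else below 0.05 N and linear speed of green_caddy above 0.5 m/s) or (contact force between blue_caddy and anything else below 0.05 N and linear speed of blue_caddy above 0.5 m/s) or (contact force between jam_jar and anything else below 0.05 N and linear speed of jam_jar above 0.5 m/s) or (contact force between honey_jar and anything else below 0.05 N and linear speed of honey_jar above 0.5 m/s) or (contact force between curd_jar and anything else below 0.05 N and linear speed of curd_jar above 0.5 m/s)).
It fails at once if the sugar shaker, price card or bell is pushed more than 20 mm from where it stood (distance of any of sugar_shaker, price_card, desk_bell from where it was at the start of the episode above 0.02 m).
It also fails if it takes over 120 s, if anything falls off the work surface, if the arm or the gripper's body presses on something with over 40 N, if the wrist force passes 120 N, or if a joint passes its speed limit or range.

## Working session

There is one attempt and no reset: what is moved stays moved. The work goes in short steps, Python scripts to look and compute and a tool call to move; the robot and the scene stay as the last step left them, time stands still between calls to the robot, and variables do not carry over. Pictures are saved under pics/ and viewed, at most 14 in all, crops included, and the job is handed in when it is done.

Besides the shell and the picture viewer there is one more tool, called as name(argument=value, ...) on one line, values as JSON. step_arm: Moves the arm, as the interface text tells. Its arguments: {"type":"object","properties":{"deltas":{"type":"array","items":{"type":"number"}}},"required":["deltas"]}

```bash
mkdir -p pics; ls
python3 - <<'E'
from plant import *
import cv2
for n in("top","side"):
    im=capture(n); cv2.imwrite(f"pics/{n}0.png",im[:,:,::-1]); p=camera_params(n); print(n,p)
o=get_obs();print(o)
E
```

```text
pics
top {'mtx': array([[559.98857624,   0.        , 315.98365382],
       [  0.        , 559.98857624, 244.73157145],
       [  0.        ,   0.        ,   1.        ]]), 'rvec': array([ 2.19315073, -2.1844607 ,  0.10935967]), 'tvec': array([  12.75966149,  543.32214325, 1387.8516068 ])}
side {'mtx': array([[434.03609183,   0.        , 315.30928113],
       [  0.        , 434.03609183, 235.41913737],
       [  0.        ,   0.        ,   1.        ]]), 'rvec': array([ 0.07691653,  2.68041166, -1.59583841]), 'tvec': array([ 536.81700902,    8.318184  , 1096.93651201])}
{'time': 0.1, 'joint_positions': array([-1.41903139e+00,  3.42635130e-01,  1.52489611e+00,  6.74710164e-06,
        1.27539791e+00, -1.46010277e-01]), 'dq': array([ 0.00130691, -0.00308653, -0.00129785,  0.00082159, -0.00073001,
        0.00108155]), 'tau': array([ 2.30572623e-03, -4.32002306e+01, -2.44694424e+01,  7.19698844e-02,
        5.25782711e-02, -5.15541547e-05]), 'tool_pos': array([ 153.99640069, -501.53967354,  226.13261901]), 'tcp_rot': array([-3.14027132e+00, -2.00832814e-04,  2.97773111e-01]), 'contact_force': array([-0.28615768, -0.33998657,  0.10599714]), 'moment': array([0.04139759, 0.00768473, 0.00699631]), 'finger_force': 0.0, 'grip_width': 91.84877087631058}
```

View pics/top0.png

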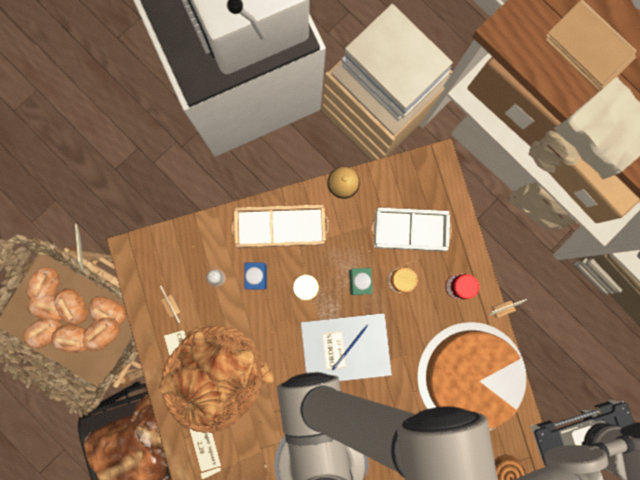

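View pics/side0.png

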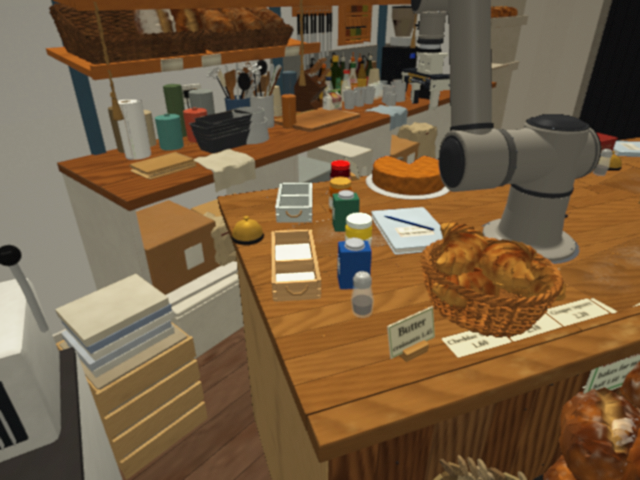

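Run:
```python
import cv2
im=cv2.imread("pics/top0.png")
for n,(x,y) in {"a":(190,190),"b":(325,190)}.items():
    c=cv2.resize(im[y:y+120,x:x+160],None,fx=5,fy=5,interpolation=cv2.INTER_CUBIC); cv2.imwrite(f"pics/c{n}.png",c)
```

```text
(no output)
```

View pics/ca.png

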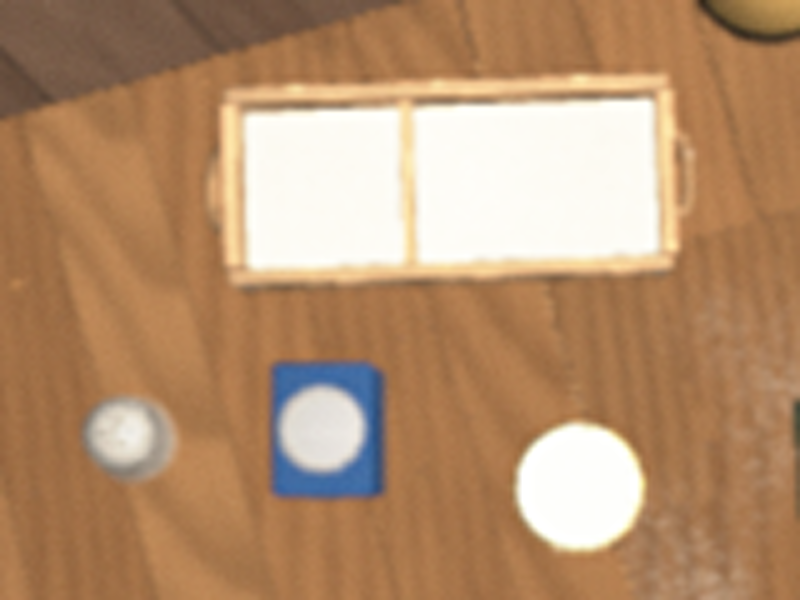

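View pics/cb.png

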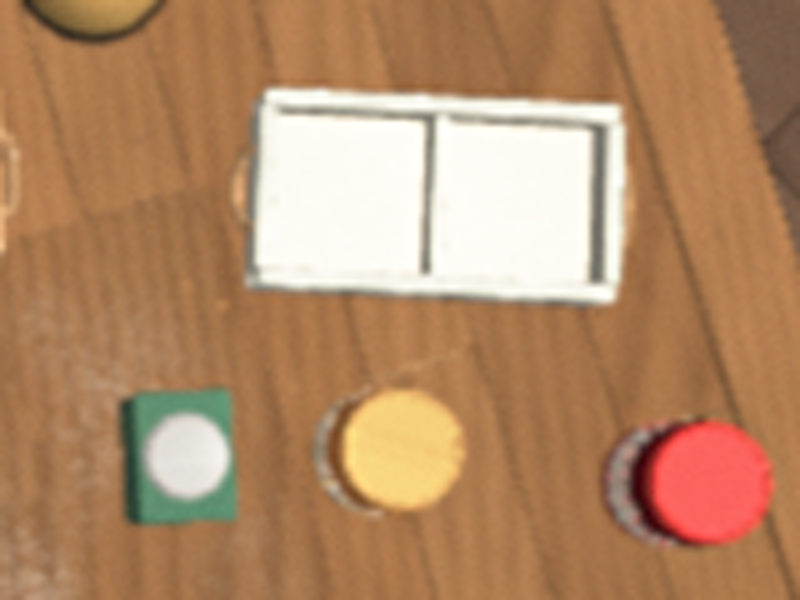

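The top picture shows the pine crate with its short bay on the left (+y) and the white crate to its right. In full-image pixels, the lids are at blue caddy (254,276), curd (306,287), green caddy (363,281), honey (406,280) and jam (466,287). The shaker is at (214,277) and the bell at (343,182). The side view shows everything upright.

```bash
cat > h.py <<'E'
import numpy as np,cv2
from scipy.optimize import least_squares
def proj(cp,P): return cv2.projectPoints(np.array(P,float).reshape(-1,3),cp["rvec"],cp["tvec"],cp["mtx"],None)[0].reshape(-1,2)
def back(cp,px,z):
    R=cv2.Rodrigues(cp["rvec"])[0]; K=cp["mtx"]; px=np.atleast_2d(px)
    d=(R.T@np.linalg.inv(K)@np.c_[px,np.ones(len(px))].T).T; C=-R.T@cp["tvec"]
    return C+d*((z-C[2])/d[:,2])[:,None]
def fitrect(cp,px,z,w,l):
    "px order: TL,TR,BR,BL in top image (x up,y left)"
    L=np.array([[w,l],[w,-l],[-w,-l],[-w,l]])/2
    P=back(cp,px,z)[:,:2]; c=P.mean(0)
    def f(v):
        c,s=np.cos(v[2]),np.sin(v[2]); return (L@np.array([[c,s],[-s,c]])+v[:2]-P).ravel()
    r=least_squares(f,[*c,0]); return r.x, np.abs(r.fun).max()
E
python3 - <<'E'
from plant import *
from h import *
cp=camera_params("top")
A=np.array([190,190]);B=np.array([325,190])
def q(o,p): return o+(np.array(p)+.5)/5-.5
for n,o,p,z,w,l in [("pine",A,[(222,92),(668,77),(678,265),(235,284)],45,98,224),
 ("white",B,[(262,90),(622,105),(615,303),(250,287)],45,98,182),
 ("blue",A,[(273,365),(375,365),(377,495),(272,495)],92,64,48),
 ("green",B,[(137,393),(230,391),(235,518),(142,522)],92,64,48)]:
    x,e=fitrect(cp,q(o,p),z,w,l); print(n,x[:2].round(1),np.degrees(x[2]).round(2),"res",e.round(1))
for n,o,p,z in [("bluelid",A,(322,428),102),("greenlid",B,(188,456),102),("curd",A,(580,486),95),("honey",B,(403,449),95),("jam",B,(707,483),95),("shaker",A,(121,433),88)]:
    print(n,back(cp,q(o,p),z).round(1))
print("bell",back(cp,(343,182),50))
E
```

```text
pine [589.  105.2] 2.74 res 3.4
white [ 582.3 -223.9] -2.43 res 1.6
blue [463.3 162.2] 0.65 res 1.3
green [451.9 -93.3] 2.05 res 1.9
bluelid [[464.  162.4 102. ]]
greenlid [[451.7 -93.2 102. ]]
curd [[437.1  40.6  95. ]]
honey [[ 455.5 -196.5   95. ]]
jam [[ 439.8 -341.8   95. ]]
shaker [[461.6 259.1  88. ]]
bell [[698.15980683 -51.40274075  50.        ]]
```

step_arm(deltas=[35.75, 20, -10, 9.1, 85, 35.75, 20, -10, 9.1, 85, 35.75, 20, -10, 9.1, 85, 35.75, 20, -10, 9.1, 85, 35.75, 20, -10, 9.1, 85, 35.75, 20, -10, 9.1, 85, 35.75, 20, -10, 9.1, 85, 35.75, 20, -10, 9.1, 85, 0, 0, 0, 0, 85, 0, 0, 0, 0, 85])

```text
time: 1.35
tool_pos: [439.6, -342.0, 146.5]
tcp_rot: [-3.141, -0.0, 1.567]
contact_force: [0.3, -0.9, 0.4]
grip_width: 85.0
finger_force: 0.0
```

Run:
```python
from plant import *
from h import *
cp=camera_params("wrist"); im=capture("wrist"); cv2.imwrite("pics/w1.png",im[:,:,::-1])
print(proj(cp,[[439.8,-341.8,95],[439.8+29,-341.8,95],[439.8-29,-341.8,95],[439.8,-370.8,95],[439.8,-312.8,95]]))
```

```text
[[319.9145071  260.16176301]
 [365.07513544 260.05760954]
 [274.75872237 260.2659053 ]
 [320.03254252 301.79508058]
 [319.78821592 215.61648496]]
```

View pics/w1.png

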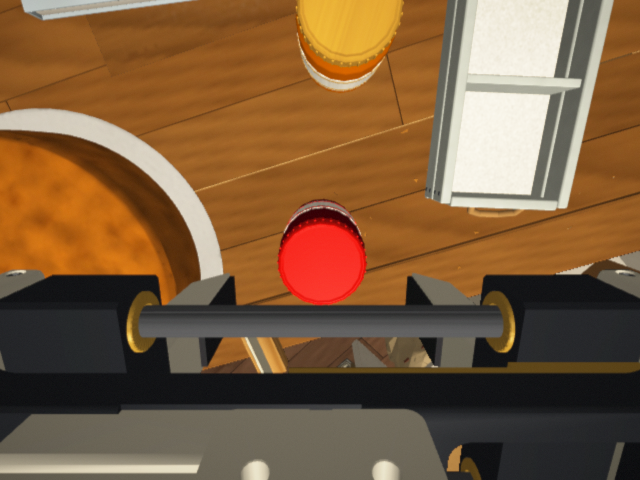

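The wrist view puts the jam lid at (322,261), and the top-camera position projects to (320,260), so it is right to about 1.5 mm.

step_arm(deltas=[0, 0, -30, 0, 85, 0, 0, -30, 0, 85, 0, 0, -25, 0, 85, 0, 0, -14, 0, 85, 0, 0, -5, 0, 85, 0, 0, 0, 0, 85, 0, 0, 0, 0, 50, 0, 0, 0, 0, 50, 0, 0, 0, 0, 50, 0, 0, 0, 0, 50])

```text
time: 2.65
tool_pos: [440.4, -342.1, 43.2]
tcp_rot: [3.141, 0.001, 1.568]
contact_force: [0.5, 0.6, 3.8]
grip_width: 61.8
finger_force: 30.0
```

step_arm(deltas=[0, 0, 15, 0, 50, 0, 0, 40, 0, 50, 0, 0, 45, 0, 50, 0, 0, 25, 0, 50, 10, 45, 0, 0, 50, 16, 55, 0, 0, 50, 20, 55, 0, 0, 50, 20, 55, 0, 0, 50, 20, 55, 0, 0, 50, 15, 55, 0, 0, 50])

```text
time: 3.9
tool_pos: [541.3, -20.0, 168.3]
tcp_rot: [3.141, 0.0, 1.568]
contact_force: [0.5, 0.7, -2.8]
grip_width: 61.7
finger_force: 30.0
```

step_arm(deltas=[15, 55, 0, 0.5, 50, 15, 55, 0, 0.5, 50, 10, 45, 0, 0.5, 50, 5, 36, 0, 0.5, 50, 0, 0, 0, 0.5, 50, 0, 0, 0, 0, 50, 0, 0, 0, 0, 50, 0, 0, 0, 0, 50, 0, 0, 0, 0, 50, 0, 0, 0, 0, 50])

```text
time: 5.15
tool_pos: [586.1, 168.8, 167.8]
tcp_rot: [3.142, -0.0, 1.612]
contact_force: [-0.0, -0.3, -2.3]
grip_width: 61.9
finger_force: 30.0
```

Run:
```python
from plant import *
from h import *
cp=camera_params("wrist"); im=capture("wrist")[:,:,::-1].copy()
# overlay predicted pine rim + bays at z=45/42
def T(c,yaw,P):
    a=np.radians(yaw);P=np.array(P,float);R=np.array([[np.cos(a),-np.sin(a)],[np.sin(a),np.cos(a)]]);return np.c_[P[:,:2]@R.T+c,P[:,2]]
for P in ([(49,112),(49,-112),(-49,-112),(-49,112)],[(41,104),(41,24),(-41,24),(-41,104)],[(41,18),(41,-104),(-41,-104),(-41,18)]):
    q=proj(cp,T((589,105.2),2.74,[(*p,45) for p in P])); cv2.polylines(im,[q.round().astype(int)],True,(255,0,255),1)
cv2.imwrite("pics/w2.png",im)
```

```text
(no output)
```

View pics/w2.png

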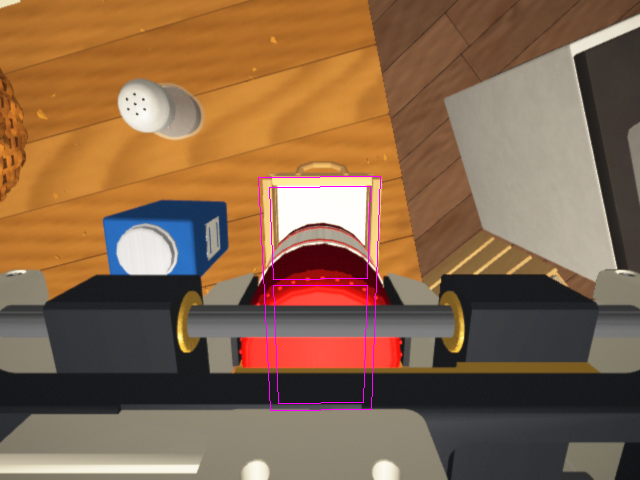

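The overlay of the predicted pine rim lies on the crate to within 1–2 px, at (258–381, 177), so I'm lowering the jam.

step_arm(deltas=[0, 0, -15, 0, 50, 0, 0, -30, 0, 50, 0, 0, -30, 0, 50, 0, 0, -20, 0, 50, 0, 0, -10, 0, 50, 0, 0, -5, 0, 50, 0, 0, -3, 0, 50, 0, 0, -1, 0, 50, 0, 0, 0, 0, 50, 0, 0, 0, 0, 50])

```text
time: 6.45
tool_pos: [586.3, 169.1, 54.2]
tcp_rot: [3.141, -0.0, 1.612]
contact_force: [-0.1, -0.4, -3.5]
grip_width: 61.5
finger_force: 30.0
```

step_arm(deltas=[0, 0, -1, 0, 50, 0, 0, -1, 0, 50, 0, 0, -0.7, 0, 50, 0, 0, 0, 0, 50, 0, 0, 0, 0, 50, 0, 0, 0, 0, 50, 0, 0, 0, 0, 50, 0, 0, 0, 0, 50, 0, 0, 0, 0, 50, 0, 0, 0, 0, 50])

```text
time: 7.7
tool_pos: [586.0, 169.1, 51.2]
tcp_rot: [3.142, 0.0, 1.612]
contact_force: [-3.6, 0.3, 3.7]
grip_width: 61.4
finger_force: 30.0
```

step_arm(deltas=[0, 0, 0, 0, 85, 0, 0, 0, 0, 85, 0, 0, 0, 0, 85, 0, 0, 20, 0, 85, 0, 0, 40, 0, 85, 0, 0, 30, 0, 85, -30, -2, 5, -0.7, 85, -50, -3, 0, -1, 85, -42, -2, 0, 0, 85, 0, 0, 0, 0, 85])

```text
time: 8.95
tool_pos: [461.5, 162.1, 146.2]
tcp_rot: [-3.14, 0.0, 1.583]
contact_force: [1.4, 0.7, -0.4]
grip_width: 85.1
finger_force: 0.0
```

Run:
```python
from plant import *
from h import *
print(get_obs()["tool_pos"])
cp=camera_params("wrist"); im=capture("wrist")[:,:,::-1].copy()
def T(c,yaw,P):
    a=np.radians(yaw);P=np.array(P,float);R=np.array([[np.cos(a),-np.sin(a)],[np.sin(a),np.cos(a)]]);return np.c_[P[:,:2]@R.T+c,P[:,2]]
q=proj(cp,T((463.7,162.3),.65,[(32,24,92),(32,-24,92),(-32,-24,92),(-32,24,92)])); cv2.polylines(im,[q.round().astype(int)],True,(255,0,255),1)
cv2.imwrite("pics/w3.png",im); t=capture("top")[:,:,::-1]; cv2.imwrite("pics/t3.png",cv2.resize(t[190:310,190:350],None,fx=5,fy=5))
```

```text
[461.50954638 162.07277546 146.21435759]
```

View pics/w3.png

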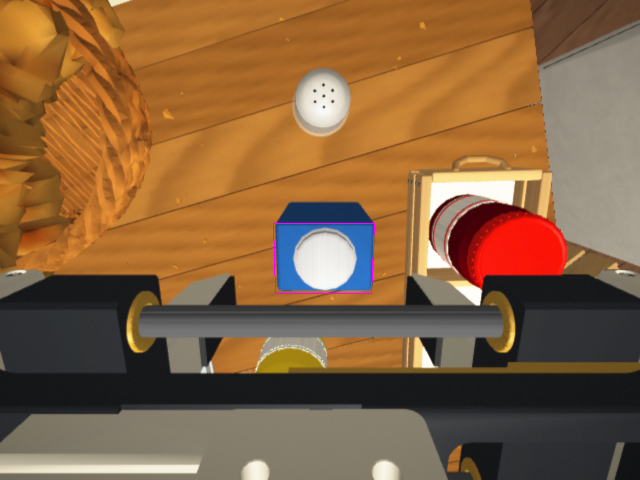

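The blue caddy's outline matches the overlay at (275–374, 223–293). The jam stands upright in its bay.

step_arm(deltas=[2, 0, -15, 0, 85, 0, 0, -30, 0, 85, 0, 0, -30, 0, 85, 0, 0, -18, 0, 85, 0, 0, -8, 0, 85, 0, 0, 0, 0, 85, 0, 0, 0, 0, 50, 0, 0, 0, 0, 50, 0, 0, 0, 0, 50, 0, 0, 0, 0, 50])

```text
time: 10.3
tool_pos: [465.9, 162.1, 45.5]
tcp_rot: [3.141, -0.0, 1.582]
contact_force: [-2.1, 0.5, 5.7]
grip_width: 63.8
finger_force: 30.0
```

step_arm(deltas=[0, 0, 15, 0, 50, 0, 0, 40, 0, 50, 0, 0, 45, 0, 50, 0, -10, 20, 0.5, 50, 24, -20, 0, 0.5, 50, 40, -20, 0, 0.5, 50, 40, -15, 0, 0.5, 50, 20, -5, 0, 0, 50, 0, 0, 0, 0, 50, 0, 0, 0, 0, 50])

```text
time: 11.55
tool_pos: [589.2, 92.4, 165.1]
tcp_rot: [-3.141, -0.0, 1.617]
contact_force: [0.1, -0.8, -3.1]
grip_width: 63.9
finger_force: 30.0
```

step_arm(deltas=[0, 0, -15, 0, 50, 0, 0, -30, 0, 50, 0, 0, -30, 0, 50, 0, 0, -20, 0, 50, 0, 0, -9, 0, 50, 0, 0, -3, 0, 50, 0, 0, -2, 0, 50, 0, 0, -1, 0, 50, 0, 0, 0, 0, 50, 0, 0, 0, 0, 50])

```text
time: 12.8
tool_pos: [590.2, 92.1, 55.4]
tcp_rot: [3.141, 0.0, 1.617]
contact_force: [-1.0, -0.2, -2.4]
grip_width: 64.0
finger_force: 30.0
```

step_arm(deltas=[0, 0, -1, 0, 50, 0, 0, -0.6, 0, 50, 0, 0, -0.4, 0, 50, 0, 0, 0, 0, 50, 0, 0, 0, 0, 50, 0, 0, 0, 0, 50, 0, 0, 0, 0, 50, 0, 0, 0, 0, 50, 0, 0, 0, 0, 50, 0, 0, 0, 0, 50])

```text
time: 14.05
tool_pos: [590.1, 92.1, 53.6]
tcp_rot: [3.141, 0.0, 1.617]
contact_force: [-2.1, 0.2, 6.7]
grip_width: 63.4
finger_force: 30.0
```

step_arm(deltas=[0, 0, 0, 0, 85, 0, 0, 0, 0, 85, 0, 0, 0, 0, 85, 0, 0, 20, 0, 85, 0, 0, 40, 0, 85, 0, 0, 33, 0, 85, -38, -50, 0, -0.6, 85, -45, -60, 0, 0, 85, -35, -50, 0, 0, 85, -20, -25, 0, 0, 85])

```text
time: 15.3
tool_pos: [458.2, -84.5, 146.2]
tcp_rot: [3.142, 0.0, 1.605]
contact_force: [0.9, -0.1, -0.3]
grip_width: 84.9
finger_force: 0.0
```

Run:
```python
from plant import *
from h import *
o=get_obs();print(o["tool_pos"],o["tcp_rot"])
cp=camera_params("wrist"); im=capture("wrist")[:,:,::-1].copy()
def T(c,yaw,P):
    a=np.radians(yaw);P=np.array(P,float);R=np.array([[np.cos(a),-np.sin(a)],[np.sin(a),np.cos(a)]]);return np.c_[P[:,:2]@R.T+c,P[:,2]]
def rect(c,yaw,z,w,l):
    q=proj(cp,T(c,yaw,[(w,l,z),(w,-l,z),(-w,-l,z),(-w,l,z)])); cv2.polylines(im,[q.round().astype(int)],True,(255,0,255),1)
rect((451.8,-93.2),2.05,92,32,24); rect((590.1,92.1),2.65,100,32,24)
cv2.imwrite("pics/w4.png",im)
```

```text
[458.16550731 -84.49127791 146.17322863] [3.14150319e+00 3.42512014e-04 1.60498159e+00]
```

View pics/w4.png

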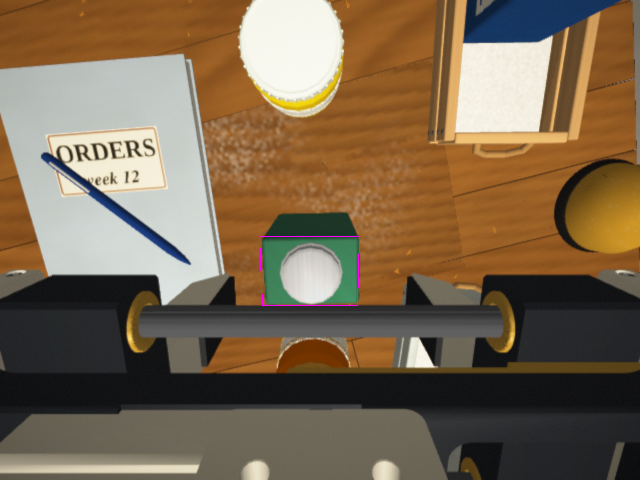

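The green caddy matches the overlay at (262–358, 237–305). Blue is standing in the crate.

step_arm(deltas=[0, 0, 0, 0, 85, 0, 0, -15, 0, 85, 0, 0, -30, 0, 85, 0, 0, -30, 0, 85, 0, 0, -18, 0, 85, 0, 0, -8, 0, 85, 0, 0, 0, 0, 85, 0, 0, 0, 0, 50, 0, 0, 0, 0, 50, 0, 0, 0, 0, 50])

```text
time: 16.6
tool_pos: [459.8, -82.7, 45.5]
tcp_rot: [3.141, 0.0, 1.607]
contact_force: [-1.1, -0.7, 2.1]
grip_width: 64.2
finger_force: 30.0
```

The last row was cut short, so the grip is about 10 mm off centre in y. I'll regrip.

step_arm(deltas=[0, 0, 0, 0, 85, 0, 0, 0, 0, 85, 0, -5, 0, 0, 85, 0, -5, 0, 0, 85, 0, 0, 0, 0, 85, 0, 0, 0, 0, 85, 0, 0, 0, 0, 50, 0, 0, 0, 0, 50, 0, 0, 0, 0, 50, 0, 0, 0, 0, 50])

```text
time: 17.85
tool_pos: [459.8, -92.6, 45.1]
tcp_rot: [3.141, 0.0, 1.607]
contact_force: [0.4, 0.5, 1.4]
grip_width: 64.3
finger_force: 30.0
```

step_arm(deltas=[0, 0, 15, 0, 50, 0, 0, 40, 0, 50, 0, 0, 45, 0, 50, 0, 0, 22, 0.3, 50, 23, 21, 0, 0.3, 50, 40, 40, 0, 0, 50, 40, 40, 0, 0, 50, 20, 20, 0, 0, 50, 10, 10, 0, 0, 50, 0, 0, 0, 0, 50])

```text
time: 19.1
tool_pos: [592.5, 38.5, 166.5]
tcp_rot: [-3.14, 0.0, 1.618]
contact_force: [-0.8, -1.1, -1.6]
grip_width: 63.8
finger_force: 30.0
```

step_arm(deltas=[0, 0, -15, 0, 50, 0, 0, -30, 0, 50, 0, 0, -30, 0, 50, 0, 0, -20, 0, 50, 0, 0, -9, 0, 50, 0, 0, -4, 0, 50, 0, 0, -2, 0, 50, 0, 0, -1, 0, 50, 0, 0, -0.6, 0, 50, 0, 0, 0, 0, 50])

```text
time: 20.35
tool_pos: [592.9, 38.4, 55.7]
tcp_rot: [3.141, 0.0, 1.617]
contact_force: [0.1, 0.0, -2.3]
grip_width: 63.9
finger_force: 30.0
```

step_arm(deltas=[0, 0, -1, 0, 50, 0, 0, -0.7, 0, 50, 0, 0, -0.4, 0, 50, 0, 0, 0, 0, 50, 0, 1, 0, 0, 50, -0.1, 1, 0, 0, 50, 0, 1, 0, 0, 50, -0.1, 1, 0, 0, 50, 0, 1, 0, 0, 50, 0, 0, 0, 0, 50])

```text
time: 21.6
tool_pos: [592.5, 43.4, 53.3]
tcp_rot: [3.142, 0.0, 1.617]
contact_force: [-0.3, -0.4, -2.4]
grip_width: 63.7
finger_force: 30.0
```

step_arm(deltas=[0, 0, 0, 0, 50, -0.1, 1, 0, 0, 50, 0, 1, 0, 0, 50, -0.1, 1, 0, 0, 50, 0, 1, 0, 0, 50, 0, 0, 0, 0, 50, 0, 0, 0, 0, 50, 0, 0, 0, 0, 50, 0, 0, 0, 0, 50, 0, 0, 0, 0, 50])

```text
time: 22.85
tool_pos: [592.3, 47.2, 53.3]
tcp_rot: [-3.142, 0.0, 1.617]
contact_force: [-0.8, -1.0, -1.1]
grip_width: 63.6
finger_force: 30.0
```

Run:
```python
from plant import *
from h import *
cp=camera_params("wrist"); im=capture("wrist")[:,:,::-1].copy(); t=capture("top")[:,:,::-1]
o=np.full((600,800,3),0,np.uint8); o[:,:400]=cv2.resize(im[180:420,240:400],(400,600)); o[:,400:]=cv2.resize(t[195:255,265:305],(400,600),interpolation=cv2.INTER_CUBIC)
o[:,:400]=cv2.resize(im[150:420,230:410],(400,600))
cv2.imwrite("pics/w5.png",o)
```

```text
(no output)
```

View pics/w5.png

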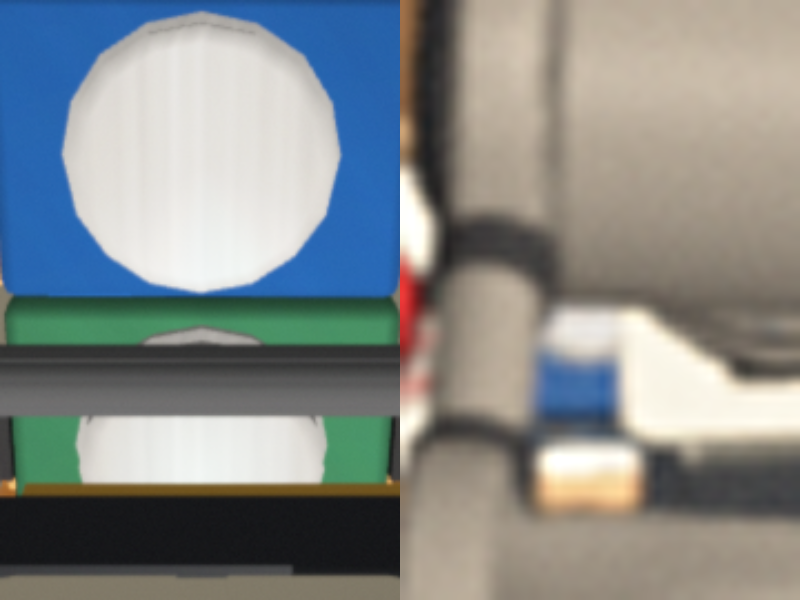

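The blue and green faces look to be touching along a straight seam, with edges in line. The arm's travel implies blue has been pushed about 2 mm. I'll push 1 mm more, settle and release.

step_arm(deltas=[0, 1, 0, 0, 50, 0, 0, -0.5, 0, 50, 0, 0, -0.4, 0, 50, 0, 0, 0, 0, 50, 0, 0, 0, 0, 50, 0, 0, 0, 0, 50, 0, 0, 0, 0, 66, 0, 0, 0, 0, 70, 0, 0, 0, 0, 85, 0, 0, 0, 0, 85])

```text
time: 24.2
tool_pos: [592.3, 48.4, 52.3]
tcp_rot: [-3.142, -0.0, 1.617]
contact_force: [0.7, -0.0, 0.3]
grip_width: 83.0
finger_force: 0.0
```

step_arm(deltas=[0, 0, 15, 0, 85, 0, 0, 40, 0, 85, 0, 0, 38, 0, 85, -30, 0, 0, -0.6, 85, -40, 0, 0, -0.6, 85, -45, -2, 0, -0.5, 85, -30, -3, 0, -0.5, 85, -10, -2, 0, -0.5, 85, 0, 0, 0, 0, 85, 0, 0, 0, 0, 85])

```text
time: 25.45
tool_pos: [438.8, 41.2, 145.8]
tcp_rot: [3.14, 0.0, 1.57]
contact_force: [0.3, -0.5, 0.4]
grip_width: 85.1
finger_force: 0.0
```

Run:
```python
from plant import *
from h import *
o=get_obs();print(o["tool_pos"],o["tcp_rot"])
cp=camera_params("wrist"); im=capture("wrist")[:,:,::-1].copy()
q=proj(cp,[(437.1+29*np.cos(a),40.6+29*np.sin(a),95) for a in np.linspace(0,6.28,40)]); cv2.polylines(im,[q.round().astype(int)],True,(255,0,255),1)
cv2.imwrite("pics/w6.png",im)
```

```text
[438.75916199  41.24060962 145.77956997] [3.13996191e+00 7.26885056e-05 1.57004372e+00]
```

View pics/w6.png

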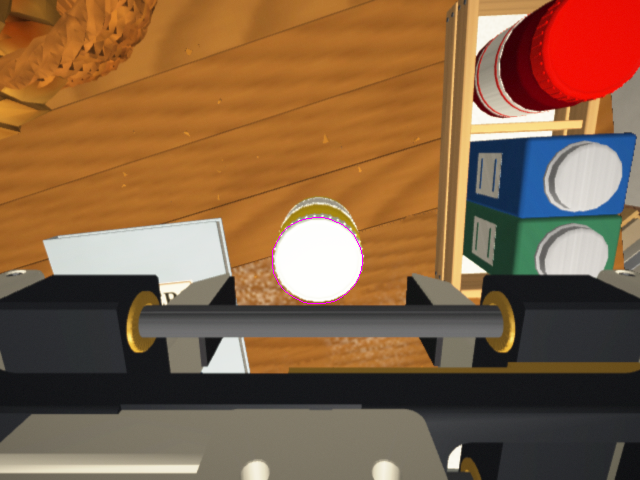

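The caddies stand face to face with no visible gap, seam at (468–622, 215). The curd lid matches the overlay at (318,260).

step_arm(deltas=[-1, -0.5, -30, 0, 85, 0, 0, -30, 0, 85, 0, 0, -25, 0, 85, 0, 0, -12, 0, 85, 0, 0, -6, 0, 85, 0, 0, 0, 0, 85, 0, 0, 0, 0, 50, 0, 0, 0, 0, 50, 0, 0, 0, 0, 50, 0, 0, 0, 0, 50])

```text
time: 26.75
tool_pos: [436.9, 40.8, 42.9]
tcp_rot: [3.14, 0.0, 1.57]
contact_force: [1.3, 0.6, 3.8]
grip_width: 60.9
finger_force: 30.0
```

step_arm(deltas=[0, 0, 15, 0, 50, 0, 0, 40, 0, 50, 0, 0, 45, 0, 50, 0, 0, 25, 0, 50, 20, -30, 0, -0.6, 50, 35, -50, 0, -0.6, 50, 35, -52, 0, -0.6, 50, 32, -50, 0, -0.6, 50, 20, -30, 0, 0, 50, 5, -10, 0, 0, 50])

```text
time: 28.0
tool_pos: [583.1, -182.8, 165.7]
tcp_rot: [-3.139, -0.001, 1.526]
contact_force: [-0.6, 0.1, -4.6]
grip_width: 61.2
finger_force: 30.0
```

Run:
```python
from plant import *
from h import *
o=get_obs();print(o["tool_pos"],o["tcp_rot"])
cp=camera_params("wrist"); im=capture("wrist")[:,:,::-1].copy()
def T(c,yaw,P):
    a=np.radians(yaw);P=np.array(P,float);R=np.array([[np.cos(a),-np.sin(a)],[np.sin(a),np.cos(a)]]);return np.c_[P[:,:2]@R.T+c,P[:,2]]
def rect(c,yaw,z,w,l):
    q=proj(cp,T(c,yaw,[(w,l,z),(w,-l,z),(-w,-l,z),(-w,l,z)])); cv2.polylines(im,[q.round().astype(int)],True,(255,0,255),1)
rect((582.3,-223.9),-2.43,45,49,91);rect((582.3,-223.9),-2.43,45,41,83)
cv2.imwrite("pics/w7.png",im)
```

```text
[ 583.10717073 -182.76999316  165.69218829] [-3.13913179e+00 -7.57652212e-04  1.52623493e+00]
```

View pics/w7.png

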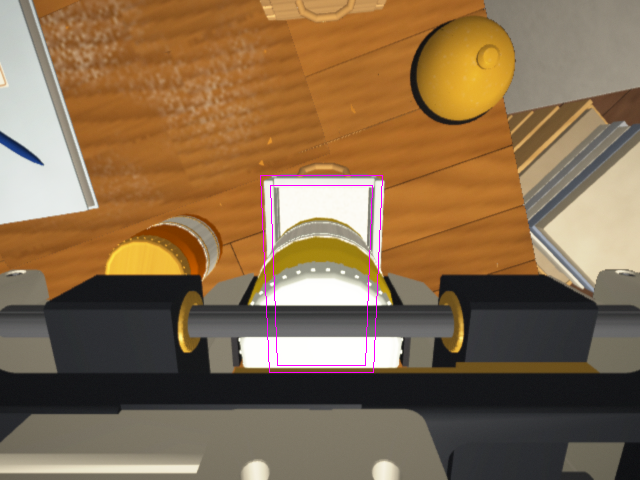

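The white rim overlay lies on the crate at (262–384, 175). The curd is centred over its bay, so I'm lowering it.

step_arm(deltas=[0, 0, 0, 0, 50, 0, 0, -15, 0, 50, 0, 0, -30, 0, 50, 0, 0, -30, 0, 50, 0, 0, -20, 0, 50, 0, 0, -10, 0, 50, 0, 0, -4, 0, 50, 0, 0, -2, 0, 50, 0, 0, -1, 0, 50, 0, 0, 0, 0, 50])

```text
time: 29.3
tool_pos: [583.5, -181.1, 55.9]
tcp_rot: [3.141, 0.0, 1.528]
contact_force: [0.4, -0.1, -4.5]
grip_width: 61.0
finger_force: 30.0
```

Target about 50.9.

step_arm(deltas=[0, 0, -2, 0, 50, 0, 0, -1, 0, 50, 0, 0, -0.8, 0, 50, 0, 0, -0.6, 0, 50, 0, 0, -0.5, 0, 50, 0, 0, 0, 0, 50, 0, 0, 0, 0, 50, 0, 0, 0, 0, 50, 0, 0, 0, 0, 50, 0, 0, 0, 0, 50])

```text
time: 30.55
tool_pos: [583.3, -181.0, 50.9]
tcp_rot: [3.141, 0.0, 1.528]
contact_force: [-3.8, 1.4, 5.8]
grip_width: 61.5
finger_force: 30.0
```

step_arm(deltas=[0, 0, 0, 0, 85, 0, 0, 0, 0, 85, 0, 0, 0, 0, 85, 0, 0, 20, 0, 85, 0, 0, 40, 0, 85, 0, 0, 35, 0, 85, -38, -4, 0, 0.8, 85, -45, -6, 0, 0.8, 85, -35, -4, 0, 0.8, 85, -10, -1.5, 0, 0, 85])

```text
time: 31.8
tool_pos: [453.9, -196.6, 145.8]
tcp_rot: [3.142, -0.0, 1.569]
contact_force: [0.9, -0.6, 0.2]
grip_width: 85.0
finger_force: 0.0
```

Run:
```python
from plant import *
from h import *
o=get_obs();print(o["tool_pos"],o["tcp_rot"])
cp=camera_params("wrist"); im=capture("wrist")[:,:,::-1].copy()
q=proj(cp,[(455.5+29*np.cos(a),-196.5+29*np.sin(a),95) for a in np.linspace(0,6.28,40)]); cv2.polylines(im,[q.round().astype(int)],True,(255,0,255),1)
cv2.imwrite("pics/w8.png",im)
```

```text
[ 453.92389505 -196.62858647  145.75276198] [ 3.14157438e+00 -3.18913069e-05  1.56888989e+00]
```

View pics/w8.png

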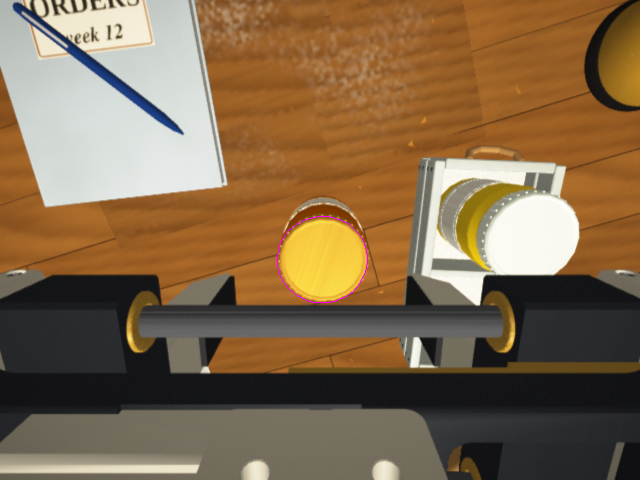

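The honey lid matches the overlay at (322,259). The curd stands upright in the white crate's +y bay.

step_arm(deltas=[1, 0, -30, 0, 85, 0, 0, -30, 0, 85, 0, 0, -25, 0, 85, 0, 0, -12, 0, 85, 0, 0, -6, 0, 85, 0, 0, 0, 0, 85, 0, 0, 0, 0, 50, 0, 0, 0, 0, 50, 0, 0, 0, 0, 50, 0, 0, 0, 0, 50])

```text
time: 33.1
tool_pos: [456.4, -196.7, 43.0]
tcp_rot: [3.141, 0.0, 1.57]
contact_force: [-1.0, 0.3, 3.9]
grip_width: 61.4
finger_force: 30.0
```

step_arm(deltas=[0, 0, 15, 0, 50, 0, 0, 40, 0, 50, 0, 0, 45, 0, 50, 0, -10, 25, 0, 50, 24, -15, 0, -0.8, 50, 40, -20, 0, -0.8, 50, 40, -20, 0, -0.8, 50, 20, -5, 0, 0, 50, 0, 0, 0, 0, 50, 0, 0, 0, 0, 50])

```text
time: 34.35
tool_pos: [579.3, -266.0, 167.5]
tcp_rot: [-3.14, -0.001, 1.528]
contact_force: [-0.2, -0.0, -2.2]
grip_width: 61.4
finger_force: 30.0
```

step_arm(deltas=[0, 0, 0, 0, 50, 0, 0, -15, 0, 50, 0, 0, -30, 0, 50, 0, 0, -30, 0, 50, 0, 0, -20, 0, 50, 0, 0, -10, 0, 50, 0, 0, -4, 0, 50, 0, 0, -2, 0, 50, 0, 0, -1, 0, 50, 0, 0, 0, 0, 50])

```text
time: 35.6
tool_pos: [580.5, -266.6, 56.1]
tcp_rot: [3.141, 0.0, 1.528]
contact_force: [-0.3, 1.1, -1.8]
grip_width: 61.3
finger_force: 30.0
```

step_arm(deltas=[0, 0, -2, 0, 50, 0, 0, -1, 0, 50, 0, 0, -0.8, 0, 50, 0, 0, -0.6, 0, 50, 0, 0, -0.6, 0, 50, 0, 0, 0, 0, 50, 0, 0, 0, 0, 50, 0, 0, 0, 0, 50, 0, 0, 0, 0, 50, 0, 0, 0, 0, 50])

```text
time: 36.85
tool_pos: [580.2, -266.5, 51.0]
tcp_rot: [3.141, 0.0, 1.528]
contact_force: [-2.1, 1.5, 5.4]
grip_width: 61.4
finger_force: 30.0
```

Release, rise, and swing back out of the top camera's view for a final look.

step_arm(deltas=[0, 0, 0, 0, 85, 0, 0, 0, 0, 85, 0, 0, 0, 0, 85, 0, 0, 20, 0, 85, 0, 0, 40, 0, 85, 0, 0, 50, 0, 85, -40, -10, 30, 0, 85, -50, -20, 10, 0, 85, -50, -30, 0, 0, 85, -50, -30, 0, 0, 85])

```text
time: 38.1
tool_pos: [388.9, -357.2, 200.9]
tcp_rot: [3.141, 0.001, 1.529]
contact_force: [0.2, -0.3, 0.4]
grip_width: 84.9
finger_force: 0.0
```

step_arm(deltas=[-40, -30, 0, 0, 85, -40, -30, 0, 0, 85, -30, -30, 0, 0, 85, -30, -30, 0, 0, 85, -20, -20, 0, 0, 85, 0, 0, 0, 0, 85, 0, 0, 0, 0, 85, 0, 0, 0, 0, 85, 0, 0, 0, 0, 85, 0, 0, 0, 0, 85])

```text
time: 39.35
tool_pos: [230.7, -496.2, 200.6]
tcp_rot: [3.141, 0.0, 1.529]
contact_force: [-0.5, 0.0, -1.4]
grip_width: 85.0
finger_force: 0.0
```

Run:
```python
from plant import *
from h import *
t=capture("top")[:,:,::-1]; s=capture("side")[:,:,::-1]
cv2.imwrite("pics/f.png",np.vstack([cv2.resize(t[170:250,190:460],(800,237),interpolation=cv2.INTER_CUBIC),cv2.resize(s[160:330,220:490],(572,360))[:, :].copy() if 0 else np.hstack([cv2.resize(s[160:330,220:490],(572,360)),np.zeros((360,228,3),np.uint8)])]))
```

```text
(no output)
```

View pics/f.png

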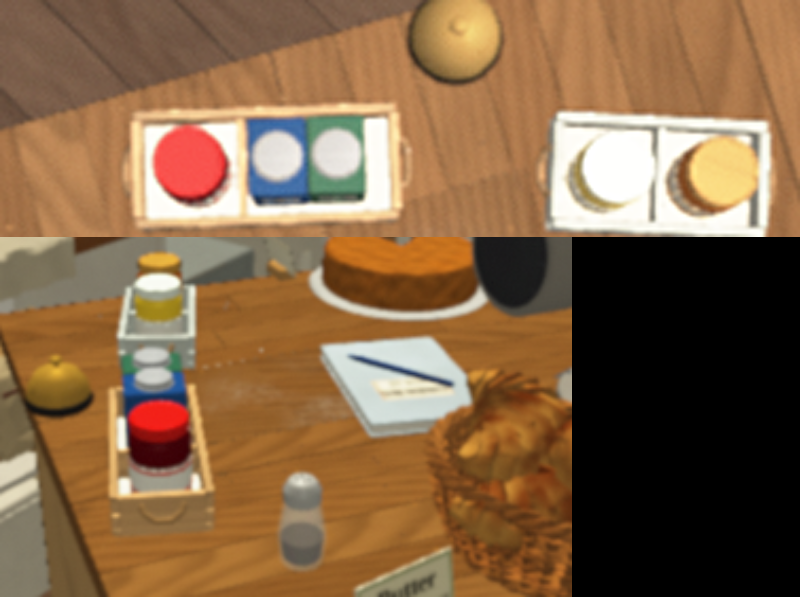

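The final picture shows all five items upright in their bays. The caddies are flush, with lid centres about 48 mm apart, and the bystanders have not moved.

```bash
python3 -c "
from plant import *
print(close_job())"
```

```text
the job is handed in; nothing more can be done
None
```

I packed both crates and handed the job in at about 40 s on the robot's clock: jam and the flush green and blue caddies are in the bare-wood crate, curd and honey in the white one. The last pictures show everything upright, no gap between the caddies, and the bell, shaker and price card where they stood; no verdict came back from the hand-in.

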